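# Tidy the lid rests and shut the tea-shelf drawer

### The job

The slim drawer of the black tea shelf stands open. With the fingertips, push both bamboo lid rests along the drawer floor until each stands upright against the drawer's left-hand end wall (left as seen from the robot), then push the drawer fully shut. Do not lift or tip over the rests, do not touch the silver sweets pick, and leave everything on top of the shelf and on the table beside it where it stands.

Things in the scene. Friction and masses are not known exactly. Their poses are not given: they have to be found in the camera images.
- shelf: Black lacquer tea shelf, fixed, 280 mm deep (x), 440 mm wide (y; top board 470 mm), top surface 152 mm up, with a 12 mm lip on both ends and a 13 mm rail at the back. Origin: centre of its underside; x from its front (robot side) to its back, y to the left as seen from the robot. The drawer slides in the tier just below the top, in the front face at x = -0.140; an open tier is below.
- drawer (a joint): Drawer slide, m: 0 = fully shut, its front panel flush with the shelf's front posts; grows as the drawer comes out towards the robot (along the shelf's -x), at most 0.18. It runs with about 2 N of friction, stays where it is left and stops hard at 0.
- drawer_front (a point): Centre of the drawer front's outer face; moves with the drawer; axes as the shelf's. The black front panel is 396 mm wide, 56 mm high (28 mm above and below this point), 12 mm thick; a brass knob at this point, 15 mm across, stands out 21 mm. The space before the panel is free and the shelf's top board does not overhang it.
- drawer_left_end (a point): Point on the inner face of the drawer's left-hand (+y) end wall, at floor height, 50 mm behind the front panel's inner face; moves with the drawer; axes as the shelf's. The inside is one flat space: the right-hand end wall is at y = -0.376 from here. End walls rise 34 mm above the floor, the front panel 50 mm, the shelf's top surface is 68 mm above it.
- rest_a: Bamboo lid rest: upright piece of bamboo tube, 46 mm diameter, 48 mm tall, about 60 g, 11 mm recess in its top. Origin: centre of its underside, on the floor of the drawer's open part. Its twin stands at another distance from the drawer front (centres at least 55 mm apart along the shelf's x), so that both can go straight left to the wall without meeting.
- rest_b: The other bamboo lid rest, identical to rest_a.
- pick: Silver sweets pick lying flat on the drawer floor at the right-hand end, roughly along the shelf's x; 130 mm long, 9 mm wide, 5 mm thick, 35 g. Origin: about mid-length, underside. Not to be touched.
- bowl: Celadon tea bowl on the shelf top, 112 mm across, 66 mm tall, empty. Origin: centre of its underside.
- caddy: Ivory porcelain tea caddy with lid on the shelf top, 66 mm across, 75 mm tall. Origin: centre of its underside.
- kettle: Small hammered iron kettle on the shelf top, 110 mm across, 101 mm tall to the lid knob, 144 mm to the top of the bail handle, its spout to the back. Origin: centre of its underside. Bowl, caddy and kettle may swap places; all stay at least 65 mm back from the shelf's front face.
- whisk: Bamboo tea whisk on a white porcelain holder, on the table to the left of the shelf; 58 mm across, 148 mm tall. Origin: centre of its underside.
- waste_bowl: Copper waste-water bowl, empty, on the table to the right of the shelf; 130 mm across, 75 mm tall. Origin: centre of its underside.

How it is judged:
On the way, in this order (a step that is already met when the one before it is completed fails the run):
1. both lid rests stand upright against the left-hand end wall, the drawer still open (y of rest_a in the frame of drawer_left_end between -0.027 and 0 m and z of each of rest_a, rest_b in the frame of drawer_left_end above -0.006 m and angle between each of rest_a, rest_b's own z axis and vertical below 0.1 rad and y of rest_b in the frame of drawer_left_end between -0.027 and 0 m and value of joint drawer above 0.1 m), for 0.2 s.
2. the drawer is pushed shut (value of joint drawer below 0.004 m), for 0.2 s.
At the end, for the whole second after the job is handed in: The drawer is shut to within 4 mm, and inside it both lid rests stand upright and at rest, each within 4 mm of the left-hand end wall (y of rest_a in the frame of drawer_left_end between -0.027 and 0 m and z of each of rest_a, rest_b in the frame of drawer_left_end above -0.006 m and angle between each of rest_a, rest_b's own z axis and vertical below 0.1 rad and y of rest_b in the frame of drawer_left_end between -0.027 and 0 m and value of joint drawer below 0.004 m and linear speed of each of rest_a, rest_b below 0.01 m/s); the robot touches nothing.
It fails at once if a lid rest is lifted more than 8 mm off the drawer floor (z of any of rest_a, rest_b in the frame of drawer_left_end above 0.008 m).
It fails at once if a lid rest is tipped over (angle between any of rest_a, rest_b's own z axis and vertical above 0.5 rad).
It fails at once if the robot touches the silver pick (contact force between any of the fingers, the arm and pick above 0.3 N).
It fails at once if the bowl, caddy or kettle on the shelf top, or the whisk or waste bowl on the table, is moved more than 15 mm (distance of any of bowl, caddy, kettle, whisk, waste_bowl from where it was at the start of the episode above 0.015 m).
It also fails if it takes over 64 s, if anything falls off the work surface, if the arm or the gripper's body presses on something with over 40 N, if the wrist force passes 120 N, or if a joint passes its speed limit or range.

### The arm

A 7-joint arm with a two-finger parallel gripper is mounted at the origin on the work surface. World frame = base frame: x ahead of the robot, y to its left, z up, the work surface at z = 0. Lengths are in m, angles in rad, forces in N, time in s.
With the tool pointing down it reaches from about 0.425 to 0.925 m from the base axis. Payload 6.8 kg.
Tool frame: the origin (TCP) lies on the mounting face of the last link; the fingertips stand 173 mm ahead of it and the grasp point (between the pads) lies 155 mm ahead of it; z points along the fingers, y is the line along which they close (so a half turn about z gives the same grasp; the last joint's range is limited). The gripper opens to 85 mm and grips with 20 to 120 N. Pads are 22 mm wide; open, the fingers measure 114 mm over their backs; the gripper's body (76 mm by 85 mm) begins 54 mm behind the grasp point. The pads swing forward as they close: fully open they stand 13 mm farther back than shut.
Start: joints at [1.124, 0.477, 0.022, 1.555, -0.011, 1.109, -0.083], TCP at [0.224, -0.637, 0.405] pointing down, gripper open.
Joint ranges: [-2.96, 2.96], [-0.34, 2.1], [-1.41, 1.46], [0.24, 2.44], [-1.37, 4.51], [0.17, 1.92], [-2.96, 2.96]. Speed limits (rad/s): [2.39, 2.39, 3.14, 3.14, 3.14, 3.14, 3.14].

### API

Orientations are given as a unit quaternion [w, x, y, z].
In Python, from station import bot gives the robot as it stands. The module is installed in compiled form; this text tells all that it offers.
- The arm moves only by the shell command python3 -m pendant 'ROWS' [FORCE]. ROWS is JSON, a list of rows, each a list of 5 numbers: the finger opening in m, from 0 to 0.0854, then the shift along the tool's x, y, z in m, then the turn about the tool's z in degrees. In form: [[jaw, x, y, z, yaw], ...]. A call has 1 to 12 rows; each row shifts and turns the commanded pose from where the row before left it, along the tool's axes as they then stand; what a row does not reach is not made up. A row lasts 1/12 s, in which the tool goes at most 41.7 mm and 7.16 degrees, less where a joint would pass 70% of its speed; a pose out of reach is approached as far as the arm can. A call with a gripper value outside its range is refused whole. The fingers move at their own pace and stop on an object; FORCE is the grip in N (left out, the last holds). Time passes only in rows, so rows that do not move let the fingers close. It gives the time, the measured TCP pose, the force, the opening and the grip force at its end, in the units of the state.
- bot.get_obs(): the state, without advancing time (a new reading comes with each control period).
- bot.read_camera(name): name is "scene" or "top" or "wrist"; returns (picture, depth): 420x560x3 uint8, blue, green, red; 420x560 float32, m along the optical axis (not along the pixel's ray), 0 where there is no reading.
- bot.camera_model(name): a dict with "intrinsics" (3x3 intrinsics, pixels), "dist_coeffs" ([k1, k2, p1, p2, k3] as OpenCV has them; the pictures are not rectified), "R" (3x3) and "t" (3): a world point X has camera coordinates R X + t. Camera axes: x right, y down, z forward; pixel columns grow to the right and rows downward; lengths in m; the calibration is good to about 2 mm. A picture is of the moment at which its call begins: read the wrist's pose just before it. camera_model takes no time and is no camera call; for the wrist camera it gives the pose at the moment of the call.
- bot.hand_in(): hands the job in; it is judged then, once.
Trained networks look in the newest picture that a camera, given by its name, has taken for a name from the list of things; names that differ only in an ending like _2 or _b are one class to them, and where a whole thing is asked for, a point or a joint stands for the part that bears it (a point fixed in the world has none). Each returns a list of dicts, best first, with "score" (0 to 1); they miss things now and then, are a little off and sometimes report something else, mostly with a low value. They report only what shows in the picture. A call takes as long as a camera call.
- bot.boxes_of(name, camera): "at" ([column, row] in pixels, amid what is visible of it).
- bot.trace(name, camera): "mask" (420x560 bool, what is visible of it) and "at" ([column, row] in pixels, amid what is visible of it).
- bot.pinpoint(name, camera): "at" ([column, row] in pixels: a listed point, or the origin of a listed thing).
The state is a dict: "t": time; "q": joint angles; "joint_vel": joint speeds; "joint_torque": joint torques, N m; "eef_pos": TCP position; "tool_rot": TCP orientation; "contact_force": force on the tool from outside, world axes, zero at the start; "torque": the same for the moment, N m; "gripper_width": opening from 0.0 (shut) to 1.0 (fully open); "grasp_force": force on a finger pad.
Only numpy, scipy, OpenCV 4.12 (cv2) and the standard library are available. Lean on these libraries where they do the work, as an engineer would, in place of code of your own. Each camera call takes 0.05 s, during which the arm holds its last target. There are 200 camera calls.

## Working session

There is one attempt and no reset: what is moved stays moved. The work goes in short steps, Python scripts to look and compute and a shell command to move; the robot and the scene stay as the last step left them, time stands still between calls to the robot, and variables do not carry over. Pictures are saved under pics/ and viewed, at most 12 in all, crops included, and the job is handed in when it is done.

```bash
mkdir -p pics; cat > h.py <<'E'
import numpy as np, cv2
from station import bot
def world(cam, pix, depth, m=None):
    m=m or bot.camera_model(cam)
    p=cv2.undistortPoints(np.array(pix,float).reshape(-1,1,2),np.array(m["intrinsics"],float),np.array(m["dist_coeffs"],float)).reshape(-1,2)
    c=np.c_[p,np.ones(len(p))]*np.array(depth).reshape(-1,1)
    return (c-np.array(m["t"]))@np.array(m["R"])
def ray_z(cam,pix,z):
    m=bot.camera_model(cam); a=world(cam,[pix],[1.0],m)[0]; o=-np.array(m["R"]).T@np.array(m["t"])
    return o+(a-o)*(z-o[2])/(a[2]-o[2])
E
python3 - <<'E'
from h import *
np.set_printoptions(precision=3,suppress=True)
o=bot.get_obs(); print(o["eef_pos"],o["tool_rot"],o["t"])
for cam in ["top","scene"]:
    im,d=bot.read_camera(cam); cv2.imwrite(f"pics/{cam}0.png",im); np.save(f"{cam}0.npy",d)
    for n in ["drawer_front","drawer_left_end","rest_a","pick","shelf"]:
        for r in bot.pinpoint(n,cam)[:3]:
            u,v=map(int,np.clip(np.round(r["at"]),0,[559,419])); print(cam,n,r["score"],r["at"],world(cam,[r["at"]],[d[v,u]])[0])
E
```

```text
[ 0.224 -0.636  0.404] [-0.001  0.986  0.169 -0.   ] 0.0
top drawer_front 0.81 [254.0, 277.8] [0.453 0.051 0.134]
top drawer_left_end 0.73 [191.7, 247.3] [0.532 0.233 0.082]
top drawer_left_end 0.41 [312.5, 241.9] [ 0.555 -0.107  0.085]
top rest_a 0.8 [231.3, 254.7] [0.513 0.115 0.121]
top rest_a 0.61 [276.0, 234.8] [ 0.57  -0.005  0.121]
top pick 0.64 [264.9, 169.5] [ 0.493 -0.021  1.324]
top pick 0.39 [313.6, 238.2] [ 0.565 -0.11   0.085]
top pick 0.32 [220.4, 162.4] [0.743 0.138 0.234]
top shelf 0.76 [267.3, 174.2] [0.717 0.019 0.223]
scene drawer_front 0.96 [362.2, 200.4] [0.46  0.065 0.115]
scene drawer_left_end 0.89 [374.1, 269.4] [0.547 0.246 0.101]
scene drawer_left_end 0.71 [402.6, 385.6] [0.614 0.463 0.028]
scene rest_a 0.85 [310.8, 202.4] [0.582 0.016 0.117]
scene rest_a 0.73 [356.2, 229.9] [0.526 0.139 0.112]
scene rest_a 0.44 [297.3, 178.1] [ 0.554 -0.113  0.085]
scene pick 0.61 [299.1, 178.2] [ 0.55  -0.11   0.085]
scene shelf 0.74 [230.8, 146.1] [ 0.657 -0.387  0.044]
```

View pics/top0.png

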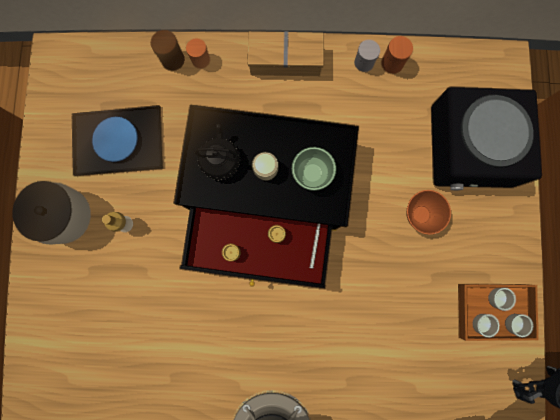

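View pics/scene0.png

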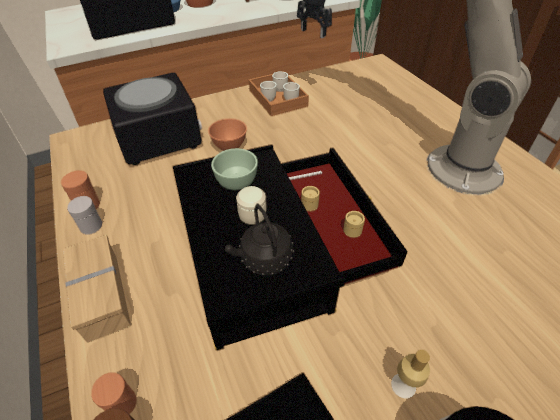

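```bash
python3 - <<'E'
from h import *
np.set_printoptions(precision=3,suppress=True)
o=bot.get_obs(); 
d=np.load("top0.npy")
v,u=np.mgrid[0:420,0:560]; W=world("top",np.c_[u.ravel(),v.ravel()],d.ravel()).reshape(420,560,3); np.save("W.npy",W)
# panel top edge: z ~0.134
def fit(mask,name):
    P=W[mask]; P=P[:,:2]; c=P.mean(0); w,V=np.linalg.eigh(np.cov((P-c).T)); a=V[:,1]; a=a*np.sign(a[1]); t=(P-c)@a; s=(P-c)@V[:,0]
    print(name,len(P),c,"dir",a,"ang deg",np.degrees(np.arctan2(-a[0],a[1])),np.percentile(t,[1,50,99]),np.percentile(s,[2,98]))
X,Y,Z=W[...,0],W[...,1],W[...,2]
box=(X>0.38)&(X<0.7)&(Y>-0.25)&(Y<0.35)&(d>0)
print(np.histogram(Z[box],bins=np.arange(0,.26,.01)))
fit(box&(Z>.126)&(Z<.142)&(X<.5),"panel")
bot.read_camera("top")
for r in bot.trace("rest_a","top")[:2]:
    m=r["mask"]&(Z>.11)&(Z<.145); P=W[m]; print("rest",r["score"],P.min(0),P.max(0)); (x,y),rad=cv2.minEnclosingCircle(P[:,:2].astype(np.float32)); print(x,y,rad,np.percentile(P[:,2],[10,50,90]))
for r in bot.trace("pick","top")[:2]:
    P=W[r["mask"]]; print("pick",r["score"],r["at"],np.median(P,0),P.min(0),P.max(0))
E
```

```text
(array([3797,    3,    2,    4,    1,    1,    4,  422, 6907,  175,  105,
        546,  386,  766,  913, 4149,  204,   17,   10,    6,    1,   60,
         11,    0,    0]), array([0.  , 0.01, 0.02, 0.03, 0.04, 0.05, 0.06, 0.07, 0.08, 0.09, 0.1 ,
       0.11, 0.12, 0.13, 0.14, 0.15, 0.16, 0.17, 0.18, 0.19, 0.2 , 0.21,
       0.22, 0.23, 0.24, 0.25]))
panel 684 [0.456 0.058] dir [0.111 0.994] ang deg -6.395823734409366 [-0.194  0.001  0.194] [-0.006  0.006]
rest 0.77 [0.499 0.095 0.112] [0.542 0.14  0.138]
0.5200803279876709 0.11724577844142914 0.023250138387084007 [0.119 0.123 0.133]
rest 0.57 [ 0.551 -0.03   0.114] [0.594 0.011 0.138]
0.572984516620636 -0.008086013607680798 0.022589024156332016 [0.119 0.123 0.132]
pick 0.53 [313.6, 243.1] [ 0.54  -0.114  0.088] [ 0.487 -0.125  0.083] [ 0.6   -0.103  0.094]
```

The top view shows the shelf turned about -6.4°. The drawer rests are at pixels (231,253) and (277,234), and the pick is at the drawer's right end (316,247). The scene view agrees, with nothing in the way. 

I'll use the fingers, 25 mm apart along shelf x, as a fork. After a -64° yaw, tool x points along shelf +y and tool y along shelf +x.

```bash
python3 -m pendant '[[0.025,0,0,0,-7.1],[0.025,0,0,0,-7.1],[0.025,0,0,0,-7.1],[0.025,0,0,0,-7.1],[0.025,0,0,0,-7.1],[0.025,0,0,0,-7.1],[0.025,0,0,0,-7.1],[0.025,0,0,0,-7.1],[0.025,0,0,0,-7.1],[0.025,0.036,0.0105,0,0],[0.025,0.036,0.0105,0,0],[0.025,0.036,0.0105,0,0]]' 30
python3 -m pendant '[[0.025,0.036,0.0105,0,0],[0.025,0.036,0.0105,0,0],[0.025,0.036,0.0105,0,0],[0.025,0.036,0.0105,0,0],[0.025,0.036,0.0105,0,0],[0.025,0.036,0.0105,0,0],[0.025,0.036,0.0105,0,0],[0.025,0.036,0.0105,0,0],[0.025,0.036,0.0105,0,0],[0.025,0.036,0.0105,0,0],[0.025,0.036,0.0105,0,0],[0.025,0.036,0.0105,0,0]]'
```

```text
t: 1.75
eef_pos: [0.2681, -0.5321, 0.4044]
tool_rot: [0.0, 0.748, 0.664, 0.0]
contact_force: [1.0, 1.2, 0.4]
gripper_width: 0.288
grasp_force: 0.0
t: 2.75
eef_pos: [0.444, -0.1169, 0.4051]
tool_rot: [0.001, 0.747, 0.664, 0.0]
contact_force: [1.0, -1.1, -0.7]
gripper_width: 0.289
grasp_force: 0.0
```

```bash
python3 -m pendant '[[0.025,0.036,0.01,0,0],[0.025,0.036,0.01,0,0],[0.025,0.036,0.01,0,0],[0.025,0.036,0.01,0,0],[0.025,0.036,0.009,0,0],[0.025,0,0,0,0]]'
python3 - <<'E'
from h import *
from scipy.optimize import least_squares
np.set_printoptions(precision=4,suppress=True)
print(bot.get_obs()["eef_pos"])
im,d=bot.read_camera("wrist"); m=bot.camera_model("wrist"); cv2.imwrite("pics/w1.png",im)
v,u=np.mgrid[0:420,0:560]; W=world("wrist",np.c_[u.ravel(),v.ravel()],d.ravel(),m).reshape(420,560,3); X,Y,Z=[W[...,i] for i in range(3)]
box=(d>0)&(X>.38)&(X<.7)&(Y>-.3)&(Y<.35)
print(np.histogram(Z[box],bins=np.arange(0.06,.18,.004)))
for r in bot.trace("rest_a","wrist")[:3]:
    M=r["mask"]&(Z>.126)&(Z<.14); P=W[M]
    if len(P)>20: print("rest",r["score"],r["at"],cv2.minEnclosingCircle(P[:,:2].astype(np.float32)),P[:,2].mean())
M=box&(Z>.128)&(Z<.140)&(X<.48); P=W[M][:,:2]
if len(P)>50:
    c=P.mean(0); w,V=np.linalg.eigh(np.cov((P-c).T)); a=V[:,1]*np.sign(V[1,1]); print("panel",len(P),c,a,np.degrees(np.arctan2(-a[0],a[1])),np.percentile((P-c)@a,[1,99]),np.percentile((P-c)@V[:,0],[2,98]))
for n in ["drawer_left_end","drawer_front","pick"]:
    for r in bot.pinpoint(n,"wrist")[:2]:
        uu,vv=map(int,np.clip(np.round(r["at"]),0,[559,419])); print(n,r["score"],r["at"],W[vv,uu])
E
```

```text
t: 3.25
eef_pos: [0.5145, 0.062, 0.4057]
tool_rot: [-0.001, 0.744, 0.668, 0.003]
contact_force: [0.3, 1.2, 0.9]
gripper_width: 0.294
grasp_force: 0.0
[0.5145 0.062  0.4057]
(array([    0,     0,     0,     0,     0, 38223, 15721,   580,   312,
         310,   343,   363,   486,   408,   766,  2529,   484,  1653,
        4608,   129,   720,   772, 28065,  6458,     0,     0,     4,
          47,    50]), array([0.06 , 0.064, 0.068, 0.072, 0.076, 0.08 , 0.084, 0.088, 0.092,
       0.096, 0.1  , 0.104, 0.108, 0.112, 0.116, 0.12 , 0.124, 0.128,
       0.132, 0.136, 0.14 , 0.144, 0.148, 0.152, 0.156, 0.16 , 0.164,
       0.168, 0.172, 0.176]))
rest 0.95 [347.8, 261.5] ((0.5724704265594482, -0.009369781240820885), 0.02332346886396408) 0.13066812133495914
rest 0.72 [274.5, 135.5] ((0.5195235013961792, 0.11440654844045639), 0.02265307307243347) 0.1311343964497333
panel 4730 [0.4627 0.1172] [0.1184 0.993 ] -6.802158646989937 [-0.1196  0.0946] [-0.0055  0.0062]
drawer_front 0.82 [203.8, 212.4] [0.4566 0.0614 0.1339]
pick 0.87 [320.4, 342.1] [0.5279 0.0741 0.3098]
```

View pics/w1.png

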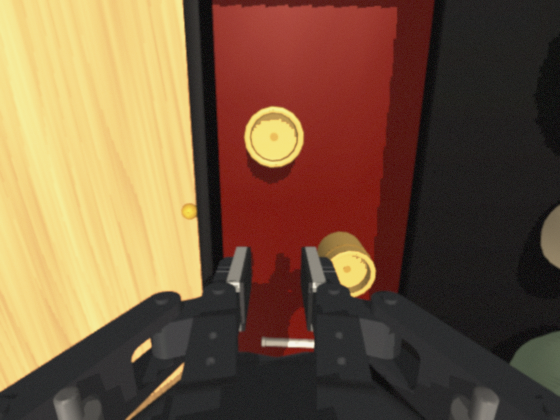

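The wrist view, with up as +y, shows rest 1 at (274,135), rest 2 at (347,262) and the pick at (290,342). The fork is in line with rest 1. Before going down, I'll measure how wide the finger linkage is at each height.

```bash
python3 - <<'E'
from h import *
np.set_printoptions(precision=3,suppress=True)
p=np.array(bot.get_obs()["eef_pos"]); q=bot.get_obs()["tool_rot"]; a=2*np.arctan2(q[2],q[1]); tx=np.array([np.cos(a),np.sin(a)]); ty=np.array([np.sin(a),-np.cos(a)]); print(np.degrees(a)-90)
im,d=bot.read_camera("wrist"); m=bot.camera_model("wrist")
v,u=np.mgrid[0:420,0:560]; W=world("wrist",np.c_[u.ravel(),v.ravel()],d.ravel(),m)[d.ravel()>0]
r=W-p; lx=r[:,:2]@tx; ly=r[:,:2]@ty; lz=-r[:,2]
for z in np.arange(.06,.19,.01):
    k=(lz>z)&(lz<z+.01)&(np.abs(ly)<.12)
    if k.sum()>10: print(round(z,3),k.sum(),"x",np.percentile(lx[k],[1,99]),"y",np.percentile(ly[k],[1,99]),np.percentile(np.abs(ly[k]),[2,98]))
# left wall: top z .118 beyond
E
```

```text
-6.803409636356946
0.07 5201 x [0.01 0.02] y [-0.056  0.059] [0.005 0.058]
0.08 14762 x [0.003 0.018] y [-0.06   0.062] [0.001 0.061]
0.09 12416 x [-0.011  0.017] y [-0.056  0.059] [0.001 0.058]
0.1 6619 x [-0.013  0.017] y [-0.052  0.054] [0.011 0.053]
0.11 7396 x [-0.012  0.012] y [-0.047  0.049] [0.015 0.048]
0.12 2806 x [-0.009  0.013] y [-0.043  0.045] [0.013 0.045]
0.13 1220 x [-0.012  0.012] y [-0.028  0.03 ] [0.012 0.03 ]
0.14 867 x [-0.011  0.011] y [-0.025  0.027] [0.012 0.026]
0.15 768 x [-0.011  0.011] y [-0.025  0.027] [0.012 0.026]
0.16 492 x [-0.011  0.011] y [-0.024  0.026] [0.012 0.025]
0.17 33 x [-0.011  0.009] y [-0.012  0.013] [0.012 0.013]
```

```bash
python3 -m pendant '[[0.025,0,0,0.0347,0],[0.025,0,0,0.0347,0],[0.025,0,0,0.0347,0],[0.025,0,0,0.0347,0],[0.025,0,0,0,0],[0.025,0.01,0,0,0],[0.025,0.01,0,0,0],[0.025,0.01,0,0,0],[0.025,0.01,0,0,0],[0.025,0.01,0,0,0],[0.025,0.01,0,0,0],[0.025,0,0,0,0]]'
python3 - <<'E'
from h import *
np.set_printoptions(precision=4,suppress=True)
print(bot.get_obs()["eef_pos"])
im,d=bot.read_camera("wrist"); m=bot.camera_model("wrist"); cv2.imwrite("pics/w2.png",im)
im,d=bot.read_camera("top")
v,u=np.mgrid[0:420,0:560]; W=world("top",np.c_[u.ravel(),v.ravel()],d.ravel()).reshape(420,560,3)
for r in bot.trace("rest_a","top")[:3]:
    P=W[r["mask"]&(W[...,2]>.115)&(W[...,2]<.15)]
    if len(P)>20: print("rest",r["score"],r["at"],cv2.minEnclosingCircle(P[:,:2].astype(np.float32)))
W=np.load("W.npy"); a=np.radians(-6.6); ys=np.array([-np.sin(a),np.cos(a)]); xs=np.array([np.cos(a),np.sin(a)])
S=W[...,:2]-[0.456,0.060]; sx=S@xs; sy=S@ys; Z=W[...,2]
for lo in np.arange(-.2,.2,.05):
    k=(sy>lo)&(sy<lo+.05)&(Z>.146)&(Z<.16)&(sx>.1); print(round(lo,2),np.percentile(sx[k],[0,1,3]))
k=(Z>.105)&(Z<.125)&(sx>.03)&(sx<.14)&(np.abs(sy)>.15); print("walls",np.median(sy[k&(sy>0)]),np.percentile(sy[k&(sy>0)],[5,95]),np.percentile(sy[k&(sy<0)],[5,95]))
E
```

```text
t: 4.55
eef_pos: [0.5205, 0.1171, 0.2668]
tool_rot: [-0.0, 0.746, 0.666, 0.001]
contact_force: [-0.0, -0.3, -0.3]
gripper_width: 0.294
grasp_force: 0.0
[0.5205 0.1171 0.2668]
rest 0.64 [276.1, 231.8] ((0.5734890699386597, -0.00685778446495533), 0.0231531523168087)
-0.2 [0.1654 0.1675 0.1714]
-0.15 [0.165  0.1667 0.17  ]
-0.1 [0.1649 0.1671 0.1712]
-0.05 [0.1647 0.167  0.1714]
-0.0 [0.1644 0.1662 0.1706]
0.05 [0.1645 0.167  0.1717]
0.1 [0.1642 0.1654 0.1682]
0.15 [0.1638 0.1654 0.1693]
walls 0.4006736921261994 [0.1856 0.5273] [-0.2008 -0.1912]
```

View pics/w2.png

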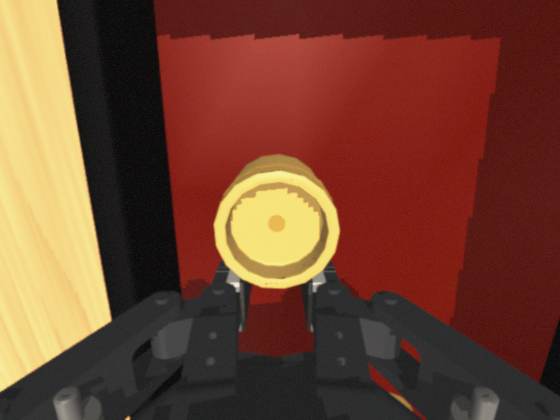

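The wrist view shows the rest centred at (277,228), cradled between the fingers and upright. I'll push on, slowing down near the wall.

```bash
python3 -m pendant '[[0.025,0.01,0,0,0],[0.025,0.01,0,0,0],[0.025,0.01,0,0,0],[0.025,0.01,0,0,0],[0.025,0.01,0,0,0],[0.025,0.01,0,0,0],[0.025,0.003,0,0,0],[0.025,0.003,0,0,0],[0.025,0,0,0,0]]'; python3 -m pendant '[[0.025,0.003,0,0,0],[0.025,0,0,0,0]]'
```

```text
t: 5.45
eef_pos: [0.528, 0.1802, 0.2659]
tool_rot: [-0.0, 0.747, 0.665, 0.0]
contact_force: [-0.3, -1.2, -0.2]
gripper_width: 0.292
grasp_force: 0.0
t: 5.62
eef_pos: [0.5284, 0.1825, 0.2659]
tool_rot: [0.0, 0.747, 0.665, 0.0]
contact_force: [0.1, -0.5, -0.0]
gripper_width: 0.294
grasp_force: 0.0
```

```bash
python3 -m pendant '[[0.025,0.002,0,0,0],[0.025,0.001,0,0,0],[0.025,0,0,0,0]]'; python3 -m pendant '[[0.025,0.002,0,0,0],[0.025,0,0,0,0]]';python3 -m pendant '[[0.025,0.001,0,0,0],[0.025,0,0,0,0]]'
python3 - <<'E'
from h import *
im,d=bot.read_camera("wrist"); cv2.imwrite("pics/w3.png",im)
E
```

```text
t: 5.87
eef_pos: [0.5287, 0.1856, 0.2659]
tool_rot: [-0.0, 0.747, 0.665, 0.0]
contact_force: [0.4, 0.2, -0.4]
gripper_width: 0.294
grasp_force: 0.1
t: 6.03
eef_pos: [0.529, 0.1865, 0.2658]
tool_rot: [0.001, 0.747, 0.664, -0.001]
contact_force: [-0.6, -3.6, 2.5]
gripper_width: 0.291
grasp_force: 2.3
t: 6.2
eef_pos: [0.5291, 0.1868, 0.2657]
tool_rot: [0.001, 0.748, 0.664, -0.002]
contact_force: [-1.5, -7.3, 4.4]
gripper_width: 0.296
grasp_force: 3.6
```

View pics/w3.png

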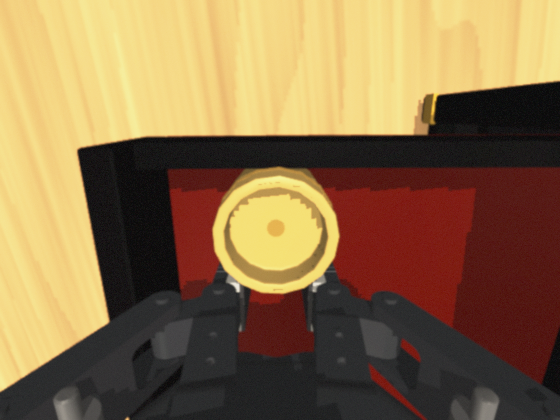

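Rest 1 touches the left wall: the force rose to 7 N and the picture shows it at (277,230), upright against the wall. I'll back off, rise and move over to rest 2. There I'll use a narrower fork, set 6 mm toward the panel, so the linkage stays clear of the shelf front.

```bash
python3 -m pendant '[[0.025,-0.01,0,0,0],[0.025,-0.015,0,0,0],[0.025,-0.015,0,0,0],[0.025,0,0,-0.0217,0],[0.025,0,0,-0.0217,0],[0.012,0,0,-0.0217,0],[0.012,-0.0394,0.012,0,0],[0.012,-0.0394,0.012,0,0],[0.012,-0.0394,0.012,0,0],[0.012,-0.0394,0.012,0,0],[0.012,-0.0394,0.012,0,0],[0.012,0,0,0,0]]'
python3 - <<'E'
from h import *
np.set_printoptions(precision=4,suppress=True)
o=bot.get_obs(); p=np.array(o["eef_pos"]); q=o["tool_rot"]; a=2*np.arctan2(q[2],q[1]); tx=np.array([np.cos(a),np.sin(a)]); ty=np.array([np.sin(a),-np.cos(a)]); print(p,np.degrees(a)-90)
im,d=bot.read_camera("wrist"); m=bot.camera_model("wrist"); cv2.imwrite("pics/w4.png",im)
v,u=np.mgrid[0:420,0:560]; W=world("wrist",np.c_[u.ravel(),v.ravel()],d.ravel(),m).reshape(420,560,3)
L=np.stack([(W[...,:2]-p[:2])@tx,(W[...,:2]-p[:2])@ty,p[2]-W[...,2]],-1)
for r in bot.trace("rest_a","wrist")[:2]:
    P=L[r["mask"]&(W[...,2]>.125)&(W[...,2]<.14)]
    if len(P)>20: print("rest(tool)",r["score"],cv2.minEnclosingCircle(P[:,:2].astype(np.float32)))
g=L[d>0]
for z in np.arange(.09,.18,.01):
    k=(g[:,2]>z)&(g[:,2]<z+.01)&(np.abs(g[:,1])<.1)&(np.abs(g[:,0])<.03)
    if k.sum()>10: print(round(z,3),k.sum(),np.percentile(g[k,1],[1,99]))
k=(d>0)&(W[...,2]>.147)&(W[...,2]<.158)&(L[...,1]>.02); print("shelf edge",np.percentile(L[k][:,1],[0,1,3]))
E
```

```text
t: 7.25
eef_pos: [0.5617, -0.0641, 0.3305]
tool_rot: [0.002, 0.751, 0.66, -0.001]
contact_force: [-0.2, -0.3, 0.2]
gripper_width: 0.142
grasp_force: 0.0
[ 0.5617 -0.0641  0.3305] -7.408928575262252
rest(tool) 0.94 ((0.06446407735347748, 0.003203899133950472), 0.023077422752976418)
0.09 12192 [-0.0561  0.0563]
0.1 7167 [-0.0502  0.0501]
0.11 6916 [-0.0436  0.0434]
0.12 3120 [-0.0387  0.0389]
0.13 1090 [-0.0246  0.0242]
0.14 742 [-0.0192  0.0194]
0.15 690 [-0.0193  0.0193]
0.16 481 [-0.0187  0.0186]
0.17 9746 [0.0455 0.0995]
shelf edge [0.0421 0.0439 0.0456]
```

View pics/w4.png

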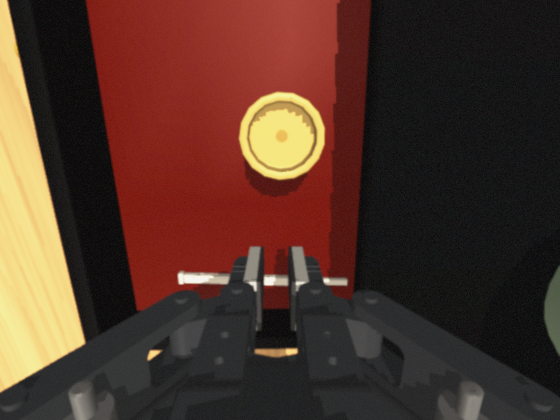

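The wrist view shows rest 2 ahead at (282,136), the pick well behind and below at (265,280), and the shelf edge on the right. I'll shift 4 mm toward the panel, move 10 mm forward, descend and push gently.

```bash
python3 -m pendant '[[0.012,0.01,-0.004,0,-0.5],[0.012,0,0,0.018,0],[0.012,0,0,0.018,0],[0.012,0,0,0.0185,0],[0.012,0,0,0,0],[0.012,0.008,0,0,0],[0.012,0.008,0,0,0],[0.012,0.008,0,0,0],[0.012,0.008,0,0,0],[0.012,0.008,0,0,0],[0.012,0,0,0,0]]'
cat > chk.py <<'E'
from h import *
import sys
np.set_printoptions(precision=4,suppress=True)
o=bot.get_obs(); p=np.array(o["eef_pos"]); q=o["tool_rot"]; a=2*np.arctan2(q[2],q[1]); tx=np.array([np.cos(a),np.sin(a)]); ty=np.array([np.sin(a),-np.cos(a)]); print(o["t"],p,np.degrees(a)-90)
im,d=bot.read_camera("wrist"); m=bot.camera_model("wrist"); cv2.imwrite(f"pics/{sys.argv[1]}.png",im)
v,u=np.mgrid[0:420,0:560]; W=world("wrist",np.c_[u.ravel(),v.ravel()],d.ravel(),m).reshape(420,560,3)
L=np.stack([(W[...,:2]-p[:2])@tx,(W[...,:2]-p[:2])@ty,p[2]-W[...,2]],-1)
for r in bot.trace("rest_a","wrist")[:2]:
    k=r["mask"]&(W[...,2]>.122)&(W[...,2]<.145)
    if k.sum()>20:
        (x,y),rad=cv2.minEnclosingCircle(L[k][:,:2].astype(np.float32)); w=p[:2]+x*tx+y*ty; print("rest tool",r["score"],x,y,rad,"world",w,"z",W[k][:,2].mean())
k=(d>0)&(W[...,2]>.147)&(W[...,2]<.158)&(L[...,1]>.02); k.any() and print("shelf edge",np.percentile(L[k][:,1],[1]))
E
python3 chk.py w5
```

```text
t: 8.27
eef_pos: [0.5628, -0.001, 0.2773]
tool_rot: [0.0, 0.743, 0.669, 0.001]
contact_force: [-0.1, -0.2, -0.8]
gripper_width: 0.138
grasp_force: 0.0
8.2667 [ 0.5628 -0.001   0.2773] -6.011875076249964
rest tool 0.94 0.030807269737124443 0.012577900663018227 0.02549273706972599 world [0.5786 0.0284] z 0.12984111296669198
shelf edge [0.029]
```

View pics/w5.png

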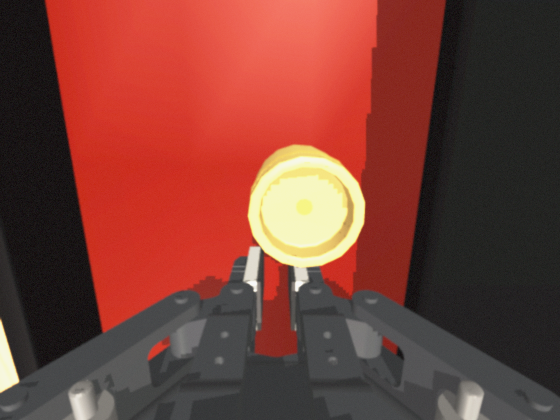

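Rest 2 at (305,207) is upright but sits about 10 mm to the right of the fork's centre. I'll back off, shift 5 mm toward the shelf, open the fork slightly and push on.

```bash
python3 -m pendant '[[0.016,-0.01,0,0,0],[0.016,0,0.0055,0,0],[0.016,0,0,0,0],[0.016,0.008,0,0,0],[0.016,0.008,0,0,0],[0.016,0.008,0,0,0],[0.016,0.008,0,0,0],[0.016,0.008,0,0,0],[0.016,0,0,0,0]]'; python3 chk.py w6
```

```text
t: 9.12
eef_pos: [0.5712, 0.0284, 0.2767]
tool_rot: [-0.0, 0.743, 0.669, 0.001]
contact_force: [0.6, -0.1, 0.3]
gripper_width: 0.187
grasp_force: 0.0
9.1167 [0.5712 0.0284 0.2767] -5.993507797001072
rest tool 0.8 0.03184669092297554 0.006572725251317024 0.0241116713732481 world [0.5811 0.0594] z 0.12967463344571867
shelf edge [0.0297]
```

View pics/w6.png

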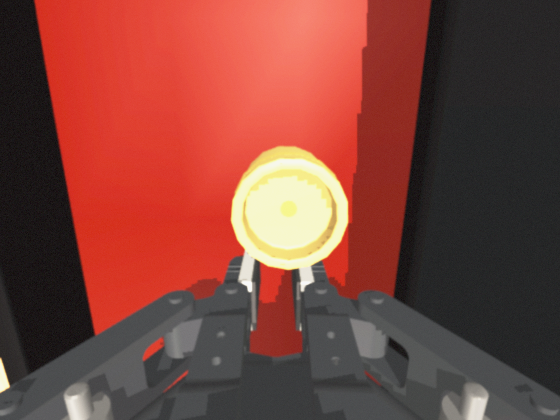

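Rest 2 at (289,208) now sits in the fork, with clearance to the shelf edge. About 150 mm remain.

```bash
python3 -m pendant '[[0.016,0.008,0,0,0],[0.016,0.01,0,0,0],[0.016,0.01,0,0,0],[0.016,0.01,0,0,0],[0.016,0.01,0,0,0],[0.016,0.01,0,0,0],[0.016,0.01,0,0,0],[0.016,0,0,0,0]]'; python3 chk.py w7;  python3 -m pendant '[[0.016,0.008,0,0,0],[0.016,0.01,0,0,0],[0.016,0.01,0,0,0],[0.016,0.01,0,0,0],[0.016,0.01,0,0,0],[0.016,0.01,0,0,0],[0.016,0.01,0,0,0],[0.016,0,0,0,0]]'; python3 chk.py w8
```

```text
t: 9.88
eef_pos: [0.5785, 0.0963, 0.2768]
tool_rot: [-0.001, 0.743, 0.669, 0.001]
contact_force: [0.2, 0.5, -0.2]
gripper_width: 0.189
grasp_force: 0.0
9.8833 [0.5785 0.0963 0.2768] -5.993698595923121
rest tool 0.78 0.10826477408409119 -0.05690018832683563 0.02261866256594658 world [0.5332 0.2099] z 0.12924491982414377
rest tool 0.56 0.030428966507315636 0.0013969131978228688 0.02426096424460411 world [0.5831 0.1264] z 0.1297366891064018
shelf edge [0.0297]
t: 10.65
eef_pos: [0.5857, 0.1639, 0.2768]
tool_rot: [-0.001, 0.743, 0.669, 0.001]
contact_force: [0.5, 0.0, 0.4]
gripper_width: 0.19
grasp_force: 0.0
10.65 [0.5857 0.1639 0.2768] -5.999852445027216
rest tool 0.79 0.04412486404180527 -0.05726203694939613 0.02331692725419998 world [0.5334 0.2138] z 0.12931965966048414
rest tool 0.66 0.02986038289964199 0.0006791642517782748 0.024880332872271538 world [0.5895 0.1936] z 0.12976452590701218
shelf edge [0.0297]
```

```bash
python3 -m pendant '[[0.016,0.005,0,0,0],[0.016,0.004,0,0,0],[0.016,0.003,0,0,0],[0.016,0,0,0,0]]'; python3 -m pendant '[[0.016,0.002,0,0,0],[0.016,0,0,0,0]]'; python3 -m pendant '[[0.016,0.002,0,0,0],[0.016,0,0,0,0]]'
```

```text
t: 11.08
eef_pos: [0.5871, 0.1733, 0.2765]
tool_rot: [-0.0, 0.744, 0.668, 0.0]
contact_force: [1.2, 0.5, 0.3]
gripper_width: 0.185
grasp_force: 0.0
t: 11.25
eef_pos: [0.5874, 0.1748, 0.2766]
tool_rot: [0.0, 0.744, 0.668, 0.0]
contact_force: [0.0, 0.2, 0.1]
gripper_width: 0.187
grasp_force: 0.1
t: 11.42
eef_pos: [0.5876, 0.1768, 0.2765]
tool_rot: [-0.0, 0.744, 0.668, 0.0]
contact_force: [-0.3, 0.1, -0.8]
gripper_width: 0.185
grasp_force: 0.2
```

```bash
python3 -m pendant '[[0.016,0.002,0,0,0],[0.016,0,0,0,0]]'; python3 -m pendant '[[0.016,0.0015,0,0,0],[0.016,0,0,0,0]]'; python3 chk.py w9
```

```text
t: 11.58
eef_pos: [0.5879, 0.1775, 0.2764]
tool_rot: [0.001, 0.745, 0.668, -0.001]
contact_force: [-1.6, -4.8, 2.3]
gripper_width: 0.187
grasp_force: 2.1
t: 11.75
eef_pos: [0.5881, 0.178, 0.2764]
tool_rot: [0.001, 0.745, 0.667, -0.002]
contact_force: [-1.7, -7.2, 4.5]
gripper_width: 0.19
grasp_force: 3.9
11.75 [0.5881 0.178  0.2764] -6.294586770913568
rest tool 0.94 0.02919086068868637 0.0009264999534934759 0.024710847064852715 world [0.5922 0.2069] z 0.1294301081944463
rest tool 0.8 0.030948929488658905 -0.058430321514606476 0.023494448512792587 world [0.5334 0.2152] z 0.12906942756737236
shelf edge [0.029]
```

Both rests touch the wall, at the same tool x of about 30 mm, with 7 N at the fork. I'll back off, rise and check them.

```bash
python3 -m pendant '[[0.016,-0.004,0,0,0],[0.016,-0.01,0,0,0],[0.016,-0.015,0,0,0],[0.016,0,0,0,0],[0.016,0,0,-0.03,0],[0.016,0,0,-0.03,0],[0.016,0,0,-0.03,0],[0.016,0,0,-0.02,0],[0.016,0,0,0,0]]'; python3 chk.py w10; python3 -c "
from h import *
m=bot.camera_model('wrist');o=bot.get_obs();print(-np.array(m['R']).T@np.array(m['t'])-np.array(o['eef_pos']),o['q'])"
```

```text
t: 12.6
eef_pos: [0.586, 0.1519, 0.3916]
tool_rot: [0.002, 0.744, 0.668, 0.004]
contact_force: [0.6, 0.1, -0.1]
gripper_width: 0.189
grasp_force: 0.0
12.6 [0.586  0.1519 0.3916] -6.22513609323039
rest tool 0.88 0.056164029985666275 -0.001359473099000752 0.02301616407930851 world [0.5907 0.2079] z 0.12903234761422985
rest tool 0.81 0.0564715638756752 -0.06046184152364731 0.023040056228637695 world [0.532  0.2146] z 0.12875005353365027
shelf edge [0.0461]
[ 0.00885671  0.07089344 -0.03047424] [ 0.10392172  0.44495901 -0.60883242  1.71812053  0.28556532  1.06651126
 -0.70688963]
```

View pics/w10.png

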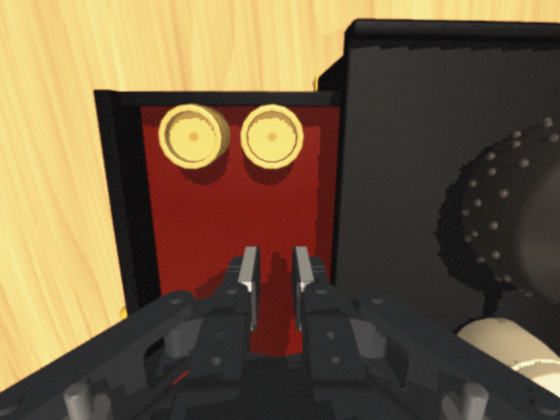

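The picture shows both rests upright, side by side against the left wall at (194,136) and (272,136). Next I'll move in front of the panel, left of the knob, and yaw by -90° so the narrow side of the gripper faces the shelf and the camera faces away.

```bash
python3 -m pendant '[[0.03,-0.0092,-0.0305,0,0],[0.03,-0.0092,-0.0305,0,0],[0.03,-0.0092,-0.0305,0,0],[0.03,-0.0092,-0.0305,0,0],[0.03,-0.0092,-0.0305,0,0],[0.03,0,0,0,-6.9],[0.03,0,0,0,-6.9],[0.03,0,0,0,-6.9],[0.03,0,0,0,-6.9],[0.03,0,0,0,-6.9],[0.03,0,0,0,-6.9],[0.03,0,0,0,-6.9]]';python3 -m pendant '[[0.03,0,0,0,-6.9],[0.03,0,0,0,-6.9],[0.03,0,0,0,-6.9],[0.03,0,0,0,-6.9],[0.03,0,0,0,-6.9],[0.03,0,0,0,-6.9],[0.03,0,0,0,0]]'
python3 - <<'E'
from h import *
np.set_printoptions(precision=4,suppress=True)
o=bot.get_obs(); p=np.array(o["eef_pos"]); q=o["tool_rot"]; a=2*np.arctan2(q[2],q[1]); tx=np.array([np.cos(a),np.sin(a)]); ty=np.array([np.sin(a),-np.cos(a)]); print(o["t"],p,"tool x deg",np.degrees(a),o["q"])
im,d=bot.read_camera("wrist"); m=bot.camera_model("wrist"); cv2.imwrite("pics/w11.png",im)
v,u=np.mgrid[0:420,0:560]; W=world("wrist",np.c_[u.ravel(),v.ravel()],d.ravel(),m).reshape(420,560,3)
L=np.stack([(W[...,:2]-p[:2])@tx,(W[...,:2]-p[:2])@ty,p[2]-W[...,2]],-1)
k=(d>0)&(W[...,2]>.126)&(W[...,2]<.142); print(k.sum(), k.any() and np.percentile(L[k][:,0],[1,50,99]))
g=L[d>0]
for z in np.arange(.09,.18,.01):
    k=(g[:,2]>z)&(g[:,2]<z+.01)&(np.abs(g[:,1])<.1)
    if k.sum()>10: print(round(z,3),k.sum(),np.percentile(g[k,1],[1,99]),np.percentile(g[k,0],[1,99]))
a=np.radians(-6.7); s=p[:2]-[.456,.060]; print("s",s@[np.cos(a),np.sin(a)],s@[-np.sin(a),np.cos(a)])
E
```

```text
t: 13.7
eef_pos: [0.4277, 0.1214, 0.3851]
tool_rot: [-0.001, 0.403, 0.915, -0.001]
contact_force: [-0.2, 0.8, -0.4]
gripper_width: 0.352
grasp_force: 0.0
t: 14.28
eef_pos: [0.4278, 0.1214, 0.3851]
tool_rot: [-0.001, 0.055, 0.999, -0.0]
contact_force: [-0.4, -0.0, -0.4]
gripper_width: 0.353
grasp_force: 0.0
14.2833 [0.4278 0.1214 0.3851] tool x deg 173.7338328799432 [ 0.4151  0.2257 -0.9224  2.0547  0.2175  0.9627  0.8405]
7380 [-0.1731 -0.0327 -0.0272]
0.09 12454 [-0.0586  0.0576] [-0.011   0.0169]
0.1 6240 [-0.0547  0.0536] [-0.0125  0.0167]
0.11 7549 [-0.0502  0.049 ] [-0.0123  0.0122]
0.12 2635 [-0.0469  0.0456] [-0.01    0.0131]
0.13 1258 [-0.0315  0.031 ] [-0.0114  0.0117]
0.14 923 [-0.029   0.0276] [-0.0106  0.0108]
0.15 795 [-0.029   0.0276] [-0.0108  0.0108]
0.16 511 [-0.0279  0.0269] [-0.0112  0.0109]
0.17 40 [-0.0159  0.0144] [-0.0106  0.0086]
s -0.035149541329006856 0.057659229696715754
```

```bash
python3 -m pendant '[[0.03,0,0,0.027,0],[0.03,0,0,0.027,0],[0.03,0,0,0.027,0],[0.03,0,0,0.025,0],[0.03,0,0,0,0],[0.03,-0.008,0,0,0],[0.03,-0.006,0,0,0],[0.03,-0.006,0,0,0],[0.03,-0.006,0,0,0],[0.03,-0.008,0,0,0],[0.03,-0.008,0,0,0],[0.03,-0.008,0,0,0]]'; python3 -m pendant '[[0.03,-0.008,0,0,0],[0.03,-0.009,0,0,0],[0.03,-0.009,0,0,0],[0.03,-0.009,0,0,0],[0.03,-0.009,0,0,0],[0.03,-0.009,0,0,0],[0.03,-0.009,0,0,0],[0.03,-0.008,0,0,0],[0.03,-0.006,0,0,0],[0.03,-0.004,0,0,0],[0.03,0,0,0,0]]'; python3 -c "
from h import *
np.set_printoptions(precision=4,suppress=True)
p=np.array(bot.get_obs()['eef_pos']);a=np.radians(-6.7); s=p[:2]-[.456,.060]; print('s',s@[np.cos(a),np.sin(a)],s@[-np.sin(a),np.cos(a)])
im,d=bot.read_camera('scene'); cv2.imwrite('pics/s2.png',im)"
```

```text
t: 15.33
eef_pos: [0.479, 0.1163, 0.281]
tool_rot: [0.0, 0.057, 0.998, 0.0]
contact_force: [-2.7, 1.3, 1.3]
gripper_width: 0.352
grasp_force: 1.2
t: 16.25
eef_pos: [0.5585, 0.1069, 0.2805]
tool_rot: [0.0, 0.057, 0.998, 0.0]
contact_force: [-0.0, 0.0, -0.6]
gripper_width: 0.351
grasp_force: 0.0
s 0.09635923449816633 0.05853295012912719
```

View pics/s2.png

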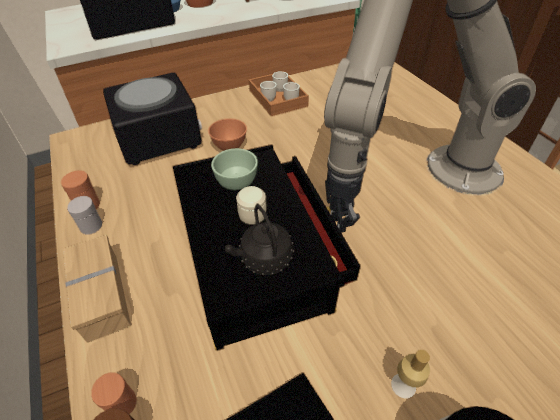

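The scene view shows the drawer about two thirds shut, with the remaining slot near (320,225) and the shelf-top things in place. About 59 mm remain.

```bash
python3 -m pendant '[[0.03,-0.006,0,0,0],[0.03,-0.008,0,0,0],[0.03,-0.008,0,0,0],[0.03,-0.008,0,0,0],[0.03,-0.008,0,0,0],[0.03,-0.006,0,0,0],[0.03,-0.004,0,0,0],[0.03,-0.003,0,0,0],[0.03,-0.003,0,0,0],[0.03,0,0,0,0]]'; python3 -m pendant '[[0.03,-0.002,0,0,0],[0.03,-0.002,0,0,0],[0.03,0,0,0,0]]'
```

```text
t: 17.13
eef_pos: [0.6118, 0.1009, 0.2806]
tool_rot: [0.0, 0.057, 0.998, 0.0]
contact_force: [-0.4, 0.2, -0.1]
gripper_width: 0.35
grasp_force: 0.0
t: 17.38
eef_pos: [0.613, 0.1015, 0.2799]
tool_rot: [-0.003, 0.056, 0.998, -0.001]
contact_force: [-9.2, 0.7, 3.8]
gripper_width: 0.35
grasp_force: 0.0
```

```bash
python3 -m pendant '[[0.03,-0.0015,0,0,0],[0.03,-0.0015,0,0,0],[0.03,0,0,0,0],[0.03,0,0,0,0]]'; python3 - <<'E'
from h import *
np.set_printoptions(precision=4,suppress=True)
ims=[]
im,d=bot.read_camera("scene"); c=cv2.resize(im[130:300,230:400],(600,600),interpolation=cv2.INTER_CUBIC); cv2.imwrite("pics/s3.png",c)
E
```

```text
t: 17.72
eef_pos: [0.6138, 0.102, 0.2793]
tool_rot: [-0.005, 0.055, 0.998, -0.001]
contact_force: [-18.3, 2.6, 5.6]
gripper_width: 0.35
grasp_force: 0.0
```

View pics/s3.png

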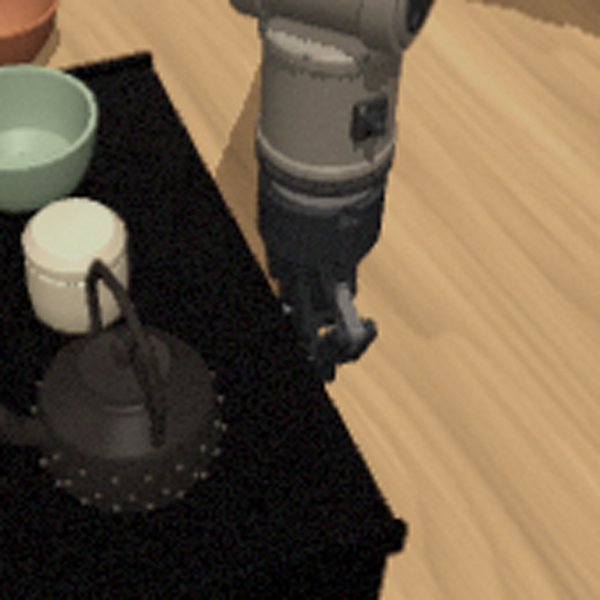

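The drawer looks flush in the crop and the arm meets a hard stop at 18 N. I'll back off and check flushness by depth.

```bash
python3 -m pendant '[[0.03,0.006,0,0,0],[0.03,0.02,0,0,0],[0.03,0.03,0,0,0],[0.03,0.03,0,0,0],[0.03,0.01,0,-0.03,0],[0.03,0,0,-0.03,0],[0.03,0,0,-0.03,0],[0.03,0,0,-0.03,0],[0.03,0,0,0,0]]'; python3 - <<'E'
from h import *
np.set_printoptions(precision=4,suppress=True)
a=np.radians(-6.7); R=np.array([[np.cos(a),-np.sin(a)],[np.sin(a),np.cos(a)]])
v,u=np.mgrid[0:420,0:560]
for cam in ["wrist","top"]:
    im,d=bot.read_camera(cam); W=world(cam,np.c_[u.ravel(),v.ravel()],d.ravel()).reshape(420,560,3); cv2.imwrite(f"pics/end_{cam}.png",im)
    S=(W[...,:2]-[.456,.060])@R; Z=W[...,2]; ok=(d>0)&(S[...,0]>.1)&(S[...,0]<.3)
    for lo in (-.18,-.13,-.08,-.03,.02,.07,.12):
        s=ok&(S[...,1]>lo)&(S[...,1]<lo+.05); r=[]
        for z0,z1 in ((.08,.105),(.105,.13),(.135,.15),(.146,.158)):
            k=s&(Z>z0)&(Z<z1); r.append((int(k.sum()),np.round(np.percentile(S[k][:,0],[1,5]),4).tolist() if k.sum()>5 else None))
        print(cam,lo,r)
for n in ["drawer_front"]:
    print([(r["score"],r["at"]) for r in bot.pinpoint(n,"top")[:2]])
E
```

```text
t: 18.52
eef_pos: [0.5243, 0.1126, 0.4069]
tool_rot: [0.006, 0.057, 0.998, 0.001]
contact_force: [0.7, 1.0, -0.2]
gripper_width: 0.35
grasp_force: 0.0
wrist -0.18 [(608, [0.1604, 0.1606]), (794, [0.1607, 0.161]), (2395, [0.1634, 0.1639]), (2381, [0.1639, 0.1649])]
wrist -0.13 [(613, [0.1604, 0.1608]), (793, [0.1603, 0.1606]), (934, [0.1632, 0.1635]), (730, [0.1636, 0.1641])]
wrist -0.08 [(613, [0.1604, 0.1608]), (187, [0.1605, 0.1608]), (705, [0.183, 0.1879]), (771, [0.1831, 0.1879])]
wrist -0.03 [(151, [0.1433, 0.1605]), (59, [0.1414, 0.1432]), (35, [0.1972, 0.1983]), (45, [0.1957, 0.1971])]
wrist 0.02 [(524, [0.16, 0.1603]), (671, [0.1601, 0.1604]), (1874, [0.163, 0.1634]), (1691, [0.1634, 0.1642])]
wrist 0.07 [(253, [0.1599, 0.1602]), (326, [0.1601, 0.1603]), (968, [0.1628, 0.1633]), (890, [0.1633, 0.1641])]
wrist 0.12 [(406, [0.1597, 0.16]), (144, [0.1598, 0.16]), (348, [0.1984, 0.2056]), (362, [0.1984, 0.2056])]
top -0.18 [(11, [0.1633, 0.1634]), (16, [0.163, 0.1631]), (120, [0.164, 0.1659]), (656, [0.1669, 0.1703])]
top -0.13 [(14, [0.1629, 0.163]), (18, [0.1629, 0.1629]), (147, [0.1638, 0.1656]), (647, [0.1662, 0.1697])]
top -0.08 [(16, [0.1625, 0.1625]), (17, [0.1626, 0.1626]), (168, [0.1644, 0.1655]), (894, [0.1664, 0.1711])]
top -0.03 [(9, [0.1448, 0.1502]), (46, [0.1436, 0.1447]), (135, [0.1636, 0.165]), (690, [0.1656, 0.1694])]
top 0.02 [(14, [0.1621, 0.1622]), (16, [0.1621, 0.1621]), (150, [0.1629, 0.165]), (864, [0.1657, 0.1705])]
top 0.07 [(14, [0.1617, 0.1618]), (15, [0.1616, 0.1618]), (133, [0.1623, 0.1641]), (663, [0.1652, 0.1687])]
top 0.12 [(8, [0.1613, 0.1614]), (9, [0.1611, 0.1612]), (106, [0.1616, 0.1629]), (573, [0.1644, 0.1674])]
[(0.57, [262.2, 218.4])]
```

```bash
python3 -c "
import cv2
print(cv2.imread('pics/end_wrist.png').shape)"
```

```text
(420, 560, 3)
```

The panel stands about 3 mm ahead of the top board's edge, so I'll compare it with the front posts, which it should be flush with.

```bash
python3 - <<'E'
from h import *
a=np.radians(-6.7); R=np.array([[np.cos(a),-np.sin(a)],[np.sin(a),np.cos(a)]])
v,u=np.mgrid[0:420,0:560]
for cam in ["wrist","top"]:
    im,d=bot.read_camera(cam); W=world(cam,np.c_[u.ravel(),v.ravel()],d.ravel()).reshape(420,560,3)
    S=(W[...,:2]-[.456,.060])@R; Z=W[...,2]; ok=(d>0)&(S[...,0]>.12)&(S[...,0]<.18)
    for lo in [-.24,-.23,-.22,-.21,-.20,-.19,-.17,.13,.16,.17,.18,.19,.2,.21,.22]:
        r=[]
        for z0,z1 in ((.02,.075),(.08,.105),(.105,.13)):
            k=ok&(S[...,1]>lo)&(S[...,1]<lo+.01)&(Z>z0)&(Z<z1); r.append((int(k.sum()),np.round(np.percentile(S[k][:,0],[5,50]),4).tolist() if k.sum()>2 else None))
        print(cam,lo,r)
E
```

```text
wrist -0.24 [(0, None), (0, None), (0, None)]
wrist -0.23 [(10, [0.1647, 0.1649]), (7, [0.1652, 0.1659]), (0, None)]
wrist -0.22 [(183, [0.164, 0.1646]), (120, [0.1646, 0.1652]), (15, [0.164, 0.1646])]
wrist -0.21 [(408, [0.1641, 0.1673]), (103, [0.1645, 0.1653]), (54, [0.164, 0.165])]
wrist -0.2 [(45, [0.1651, 0.1659]), (117, [0.1619, 0.1625]), (133, [0.1617, 0.1625])]
wrist -0.19 [(36, [0.1651, 0.1658]), (129, [0.1618, 0.1624]), (156, [0.1618, 0.1626])]
wrist -0.17 [(41, [0.1649, 0.1655]), (121, [0.1615, 0.1622]), (164, [0.1617, 0.1626])]
wrist 0.13 [(10, [0.164, 0.1646]), (4, [0.1612, 0.1613]), (0, None)]
wrist 0.16 [(30, [0.1643, 0.1649]), (77, [0.1604, 0.1612]), (0, None)]
wrist 0.17 [(25, [0.1639, 0.1647]), (58, [0.1607, 0.1613]), (0, None)]
wrist 0.18 [(27, [0.1642, 0.165]), (69, [0.1607, 0.1612]), (0, None)]
wrist 0.19 [(38, [0.1643, 0.165]), (88, [0.1606, 0.1614]), (7, [0.161, 0.1618])]
wrist 0.2 [(354, [0.163, 0.164]), (148, [0.163, 0.1638]), (123, [0.1623, 0.1629])]
wrist 0.21 [(146, [0.1628, 0.1634]), (87, [0.1627, 0.1636]), (119, [0.1623, 0.1631])]
wrist 0.22 [(0, None),
[... 186 characters left out ...]
1 [(4, [0.1661, 0.1665]), (3, [0.1658, 0.1665]), (2, None)]
top -0.2 [(0, None), (3, [0.1636, 0.1637]), (1, None)]
top -0.19 [(1, None), (4, [0.1635, 0.1636]), (4, [0.1633, 0.1636])]
top -0.17 [(0, None), (4, [0.1633, 0.1635]), (4, [0.1632, 0.1638])]
top 0.13 [(0, None), (0, None), (0, None)]
top 0.16 [(0, None), (4, [0.1614, 0.1616]), (2, None)]
top 0.17 [(0, None), (2, None), (5, [0.1613, 0.162])]
top 0.18 [(1, None), (4, [0.1613, 0.1615]), (5, [0.1613, 0.1616])]
top 0.19 [(0, None), (1, None), (1, None)]
top 0.2 [(8, [0.1635, 0.1638]), (2, None), (3, [0.1638, 0.1639])]
top 0.21 [(4, [0.1635, 0.1638]), (3, [0.1634, 0.1637]), (3, [0.1637, 0.1639])]
top 0.22 [(0, None), (0, None), (0, None)]
```

The panel is about 2.4 mm proud of the posts: a finger bulge met the top board first. That's within tolerance, but I'll push again 11 mm higher, where the fingers are straight.

```bash
python3 -m pendant '[[0.03,0,0,0.03,0],[0.03,0,0,0.03,0],[0.03,0,0,0.03,0],[0.03,0,0,0.025,0],[0.03,-0.02,0,0,0],[0.03,-0.02,0,0,0],[0.03,-0.02,0,0,0],[0.03,-0.015,0,0,0],[0.03,-0.005,0,0,0],[0.03,-0.003,0,0,0],[0.03,0,0,0,0]]'; python3 -m pendant '[[0.03,-0.003,0,0,0],[0.03,-0.002,0,0,0],[0.03,0,0,0,0]]';  python3 -m pendant '[[0.03,-0.002,0,0,0],[0.03,-0.002,0,0,0],[0.03,0,0,0,0]]'
```

```text
t: 19.68
eef_pos: [0.6048, 0.1019, 0.2846]
tool_rot: [-0.001, 0.056, 0.998, -0.0]
contact_force: [-0.0, -0.4, 0.4]
gripper_width: 0.355
grasp_force: 0.0
t: 19.93
eef_pos: [0.61, 0.1013, 0.2856]
tool_rot: [0.0, 0.056, 0.998, -0.0]
contact_force: [-0.2, 0.2, -0.3]
gripper_width: 0.354
grasp_force: 0.0
t: 20.18
eef_pos: [0.6138, 0.101, 0.2854]
tool_rot: [-0.001, 0.057, 0.998, -0.0]
contact_force: [-3.0, -0.0, 0.3]
gripper_width: 0.354
grasp_force: 0.0
```

```bash
python3 -m pendant '[[0.03,0.003,0,-0.005,0],[0.03,0,0,0,0],[0.03,-0.003,0,0,0],[0.03,-0.002,0,0,0],[0.03,0,0,0,0]]';  python3 -m pendant '[[0.03,-0.0015,0,0,0],[0.03,-0.0015,0,0,0],[0.03,0,0,0,0]]'
```

```text
t: 20.6
eef_pos: [0.6151, 0.1011, 0.2906]
tool_rot: [-0.002, 0.056, 0.998, -0.0]
contact_force: [-6.8, 0.1, 4.3]
gripper_width: 0.35
grasp_force: 3.4
t: 20.85
eef_pos: [0.616, 0.1014, 0.2902]
tool_rot: [-0.004, 0.056, 0.998, -0.001]
contact_force: [-16.5, -0.6, 11.8]
gripper_width: 0.351
grasp_force: 8.4
```

```bash
python3 -m pendant '[[0.03,0.006,0,0,0],[0.03,0.02,0,0,0],[0.03,0.03,0,0,0],[0.03,0.03,0,0,0],[0.03,0.01,0,-0.03,0],[0.03,0,0,-0.03,0],[0.03,0,0,-0.03,0],[0.03,0,0,-0.02,0],[0.03,0,0,0,0],[0.03,0,0,0,0]]'; python3 - <<'E'
from h import *
a=np.radians(-6.7); R=np.array([[np.cos(a),-np.sin(a)],[np.sin(a),np.cos(a)]])
v,u=np.mgrid[0:420,0:560]
im,d=bot.read_camera("wrist"); W=world("wrist",np.c_[u.ravel(),v.ravel()],d.ravel()).reshape(420,560,3)
S=(W[...,:2]-[.456,.060])@R; Z=W[...,2]; ok=(d>0)&(S[...,0]>.12)&(S[...,0]<.18)&(Z>.08)&(Z<.105)
for lo in [-.22,-.21,-.20,-.19,-.17,.16,.17,.18,.19,.2,.21]:
    k=ok&(S[...,1]>lo)&(S[...,1]<lo+.01); print(lo,int(k.sum()),np.round(np.median(S[k][:,0]),4))
E
```

```text
t: 21.68
eef_pos: [0.5242, 0.1111, 0.4017]
tool_rot: [0.002, 0.057, 0.998, 0.0]
contact_force: [0.6, -0.1, -1.2]
gripper_width: 0.351
grasp_force: 0.0
-0.22 125 0.1649
-0.21 139 0.1653
-0.2 114 0.1647
-0.19 129 0.1643
-0.17 131 0.1642
0.16 77 0.1633
0.17 57 0.1632
0.18 67 0.1633
0.19 109 0.1637
0.2 150 0.1634
0.21 82 0.1634
```

The panel is now flush with the posts and the arm is clear of everything.

```bash
python3 -c "
from station import bot
print(bot.hand_in())"
```

```text
the job is handed in; nothing more can be done
None
```

I handed the job in at about 22 s with no verdict shown: both lid rests were pushed upright against the left-hand wall, the drawer is shut flush with the posts by depth measurement, and the rests could not be seen once it was closed.

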